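# Load the sugar shaker

## Robot

A 6-joint arm with a two-finger parallel gripper is mounted at the origin on the work surface. World frame = base frame: x ahead of the robot, y to its left, z up, the work surface at z = 0. Lengths are in m, angles in rad, forces in N, time in s.
With the tool pointing down it reaches from about 0.25 to 0.725 m from the base axis. Payload 4 kg.
Tool frame: the origin (TCP) lies where the fingers leave the gripper's body, on its centre line; the fingertips stand 73 mm ahead of it and the grasp point (between the pads) lies 54 mm ahead of it (bot.tips_ahead is the z of the fingertips in the tool frame, in m); z points along the fingers, y is the direction in which the jaws open and shut (so a half turn about z gives the same grasp; the last joint's range is limited). The gripper opens to 85 mm and grips with 20 to 120 N. Pads are 22 mm wide; open, the fingers measure 114 mm over their backs; the gripper's body (76 mm by 85 mm) begins 54 mm behind the grasp point. The pads swing forward as they close: fully open they stand 13 mm farther back than shut.
Start: joints at [1.24, 0.241, 0.005, 1.335, 0, 1.571], TCP at [0.162, 0.473, 0.304] pointing down, gripper open.
Joint ranges: [-2.72, 2.72], [-1.05, 1.87], [-1.09, 1.28], [-1.99, 2.15], [-1.42, 1.44], [-3.14, 3.14]. Speed limits (rad/s): [2.79, 2.79, 3.14, 3.14, 3.14, 3.14].

## Interface

Orientations are given as a unit quaternion [x, y, z, w].
In Python, from workcell import readout, camera, get_calibration, order, bot gives the robot as it stands.
- The arm moves only by the tool send_rows, never from a script. Its argument "moves" is a list of rows, each a list of 3 entries, a list of its own where there are three numbers: the shift along the tool's x, y, z in mm, then the turn, a rotation vector about the tool's x, y, z in rad, then the finger opening in mm, from 0 to 85.4. In form: [[[dx, dy, dz], [ax, ay, az], grip], ...]. A call has 1 to 12 rows; each row is the pose to reach, as a shift and turn from the pose measured when the call began, along the tool's axes at that moment; what a row does not reach only later rows make up. A row lasts 1/12 s, in which the tool goes at most 41.7 mm and 7.16 degrees, less where a joint would pass 70% of its speed; a pose out of reach is approached as far as the arm can. A call with a gripper value outside its range is refused whole. The fingers move at their own pace and stop on an object; the grip force is fixed at half the most. Time passes only in rows, so rows that repeat a pose let the fingers close. It gives the time, the measured TCP pose, the force and the opening at its end, in the units of the state.
- readout.get_obs(): the state, without advancing time (a new reading comes with each control period).
- camera(name): name is "scene" or "top" or "wrist"; returns the picture (480x640x3 uint8, red, green, blue); there is no depth.
- get_calibration(name): a dict with "fx", "fy", "cx", "cy" (pixels), "R" (3x3) and "t" (3): a world point X has camera coordinates R X + t. Camera axes: x right, y down, z forward; pixel columns grow to the right and rows downward; lengths in m; the calibration is good to about 2 mm. A picture is of the moment at which its call begins: read the wrist's pose just before it. get_calibration takes no time and is no camera call; for the wrist camera it gives the pose at the moment of the call.
- order.job_done(): hands the job in, once; it reports no verdict.
The state is a dict: "clock": time; "joint_pos": joint angles; "joint_vel": joint speeds; "tau": joint torques, N m; "eef_pos": TCP position; "tool_rot": TCP orientation; "ft_force": force on the tool from outside, world axes, zero at the start; "ft_torque": the same for the moment, N m; "grip_width": finger opening in m.
Only numpy, scipy, OpenCV 4.12 (cv2) and the standard library are available. Lean on these libraries where they do the work, as an engineer would, in place of code of your own. Each camera call takes 0.05 s, during which the arm holds its last target. There are 200 camera calls.

## Task

The bench shaker is switched on: first flip its mains toggle off, and only then lift the wooden tote of loose palm-sugar cakes by its top bar, carry it level with all the cakes in it and set it down, without dropping it, on the shaker's rubber deck, square within the yellow corner marks. Push the hold-down lever over its centre so that it snaps down on the tote's rim, and then flip the mains toggle on again. Leave the mug, the jar and the bowl where they are.

Things in the scene. Friction and masses are not known exactly. Their poses are not given: they have to be found in the camera images.
- switchbox: Fixed grey mains switch box, 90 (x) x 70 (y) x 45 high; origin at the centre of its underside, on the table. On its top a green stripe across the +x end (on side) and a black stripe across the -x end (off side); the toggle stands in the middle of the top.
- mains (a joint): Over-centre mains toggle: thin steel bat with an orange ball; pivot at the middle of the box's top (45 mm up), turning about the box's y. 0 = upright; +0.5 rad = ON, leaning to the box's +x (green stripe); -0.5 = OFF, leaning to -x (black stripe). A spring throws it to the end it leans to; about 2 N sideways at the ball takes it over. It starts ON.
- mains_tip (a point): Centre of the orange ball (20 mm diameter) on the toggle, 52 mm from the toggle's pivot, about 90 mm above the table when thrown to either end.
- shaker: Fixed bench shaker, a low blue block 200 (x) x 150 (y) x 45 high with a black rubber deck as its top; origin at the centre of its underside, on the table. The hold-down lever is at the middle of its +y side, on a bracket with two steel cheeks that reaches out to y = +110 mm. (It does not really shake.)
- shaker_deck (a point): Centre of the deck's top surface, 45 mm above the table, axes as the shaker's. Four yellow corner marks round it frame the tote's place, 187 (x) x 127 (y) mm outside: the tote stands centred on this point with its long side along the shaker's x (either way round).
- clamp (a joint): Over-centre hold-down: 18 mm wide steel bar with a red ball end; pivot along the shaker's x, at x 0, y +83, z 89 mm in its frame. 0 = upright; -0.5 rad = open, leaning away from the deck (+y), as it starts; grows as it swings inwards (-y); about 1.57 = level, on the rim of a tote on the deck. Under 2 N at the ball takes it past upright; a spring then throws it down and presses the rim.
- clamp_tip (a point): Centre of the red ball (22 mm diameter) at the lever's end, 62 mm from the pivot; about 143 mm above the table when open.
- tote: Open pale wooden tote with a dark bar, 170 (x) x 110 (y), about 0.35 kg; origin at the centre of its underside. Floor and walls 8 mm thick, rim at 36 mm; at the middle of each x end a 40 mm wide upright rises to 98 mm; an 18 x 18 mm square bar joins them along x above the middle (bar centre 88 mm above the underside, free length 154 mm): grip it at mid-length across y.
- cake0: Loose palm-sugar cake in the tote, dark brown disc 36 mm in diameter, 15 mm high, 20 g; origin at the centre of its underside.
- cake1: The same, another cake.
- cake2: The same, another cake.
- cake3: The same, another cake.
- mug: Bystander: white ceramic cup, 68 mm in diameter, 75 high; origin under its centre. Not to be moved.
- jar: Bystander: amber glass jar with a yellow cap, 64 mm in diameter, 85 high; origin under its centre. Not to be moved.
- bowl: Bystander: dark coconut-shell bowl, 100 mm in diameter, 42 high; origin under its centre. Not to be moved.
Things that resemble listed ones, but are neither listed nor needed, are in the scene too. What is shaped like the switchbox but purple or red is not meant. Of the things shaped like the tote, the wooden one is meant.

How it is judged:
By the outcome, as a careful person would: the job done as asked, in the order asked, and still so for the second after the job is handed in, with the robot touching nothing.
It also fails if it takes over 64 s, if anything falls off the work surface, if the arm or the gripper's body presses on something with over 40 N, if the wrist force passes 120 N, or if a joint passes its speed limit or range.

## Working session

There is one attempt and no reset: what is moved stays moved. The work goes in short steps, Python scripts to look and compute and a tool call to move; the robot and the scene stay as the last step left them, time stands still between calls to the robot, and variables do not carry over. Pictures are saved under pics/ and viewed, about 8 in all and at most 12, crops included, and the job is handed in when it is done.

Besides the shell and the picture viewer there is one more tool, called after "Call:" by a JSON object that holds its "op" and its "data", one argument or row to a line. send_rows: Moves the arm, as the interface text tells. Its arguments: {"type":"object","properties":{"moves":{"type":"array","items":{"type":"array"}}},"required":["moves"]}

```bash
mkdir -p pics
python3 - <<'E'
from workcell import readout, camera, get_calibration, bot
import cv2
o=readout.get_obs(); print(o)
for n in("top","scene"):
    im=camera(n); c=get_calibration(n); print(n,c); cv2.imwrite(f"pics/{n}0.png",im[:,:,::-1])
E
```

```text
{'clock': 0.0, 'joint_pos': array([1.24005158e+00, 2.41438736e-01, 3.73665688e-03, 1.33519186e+00,
       2.55523808e-05, 1.57080546e+00]), 'joint_vel': array([-9.54871883e-04, -1.03686049e-03,  1.26708790e-03,  5.78833736e-05,
        3.86206148e-04, -1.70194503e-03]), 'tau': array([ 1.03460548e-03, -3.72322154e+01,  2.52406347e+01,  1.67901098e-02,
        7.05253797e-05,  2.43015421e-06]), 'eef_pos': array([0.1622152 , 0.47245678, 0.30300467]), 'tool_rot': array([ 1.64624062e-01,  9.86355827e-01, -1.03239257e-03, -1.85250833e-04]), 'ft_force': array([0.60467134, 0.73205828, 1.2241825 ]), 'ft_torque': array([-0.02684268,  0.02016091,  0.02003171]), 'grip_width': 0.08516858837247249}
top {'fx': 477.45749829987767, 'fy': 477.45749829987767, 'cx': 326.07585445246804, 'cy': 242.7211155924717, 'R': array([[ 2.15021567e-02, -9.99768529e-01, -7.38345794e-04],
       [-9.93698194e-01, -2.12903287e-02, -1.10048269e-01],
       [ 1.10007076e-01,  3.09996801e-03, -9.93925970e-01]]), 't': array([0.08073271, 0.54692963, 1.03052944])}
scene {'fx': 476.01916730929145, 'fy': 476.01916730929145, 'cx': 314.0049108522621, 'cy': 239.1946721215861, 'R': array([[-0.68130448,  0.73198711, -0.00436752],
       [ 0.5758226 ,  0.53224988, -0.6205952 ],
       [-0.45194308, -0.4253292 , -0.78411895]]), 't': array([ 0.30536106, -0.30053966,  1.41289681])}
```

View pics/top0.png

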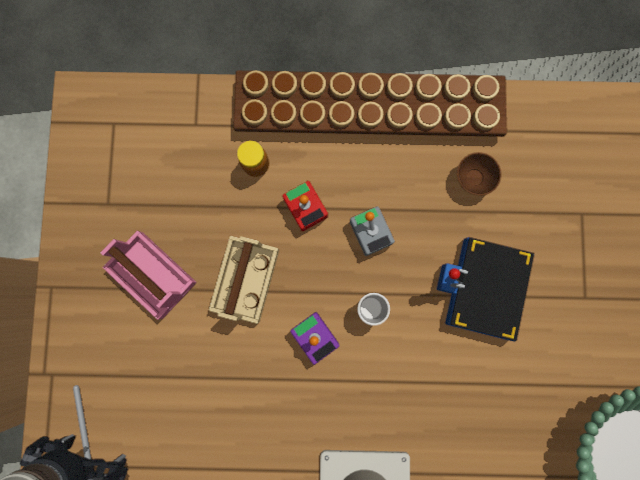

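View pics/scene0.png

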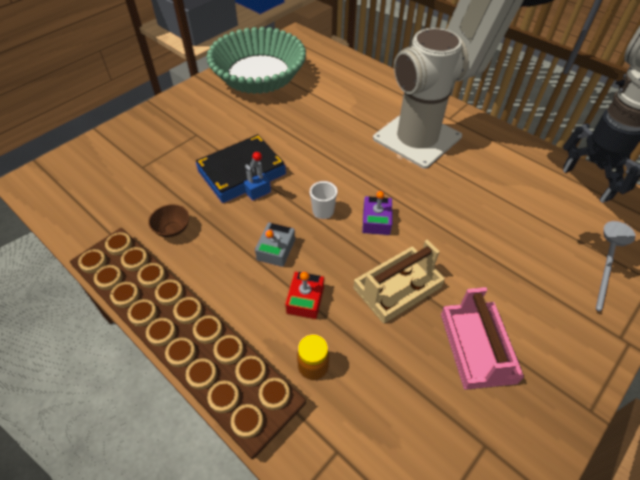

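The top view shows the wooden tote at about (243,280), the grey switchbox at (372,232) with its ball at (370,216) on the green (ON) side, the shaker at (490,290) with the red clamp ball at (456,274), and the mug at (373,309). I'll enlarge these for measuring.

Run:
```python
import cv2, numpy as np
im=cv2.imread("pics/top0.png"); C=np.zeros((600,800,3),np.uint8)
def put(x0,y0,x1,y1,s,X,Y):
    p=cv2.resize(im[y0:y1,x0:x1],None,fx=s,fy=s,interpolation=cv2.INTER_CUBIC)
    C[Y:Y+p.shape[0],X:X+p.shape[1]]=p
put(203,230,283,330,4,0,0); put(430,230,540,345,4,325,0); put(340,203,405,260,2,0,405); 
put(340,200,402,235,4,150,465)
put(340,230,402,262,4,450,465)
cv2.imwrite("pics/crop1.png",C)
```

```text
Traceback (most recent call last):
ValueError: could not broadcast input array from shape (140,248,3) into shape (135,248,3)
```

Run:
```python
import cv2, numpy as np
im=cv2.imread("pics/top0.png"); C=np.zeros((600,800,3),np.uint8)
def put(x0,y0,x1,y1,s,X,Y):
    p=cv2.resize(im[y0:y1,x0:x1],None,fx=s,fy=s,interpolation=cv2.INTER_CUBIC)
    C[Y:Y+p.shape[0],X:X+p.shape[1]]=p
put(203,230,283,330,4,0,0); put(430,230,540,345,4,325,0)
put(340,200,402,232,4,0,470); put(340,232,402,262,4,300,470)
cv2.imwrite("pics/crop1.png",C)
```

```text
(no output)
```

View pics/crop1.png

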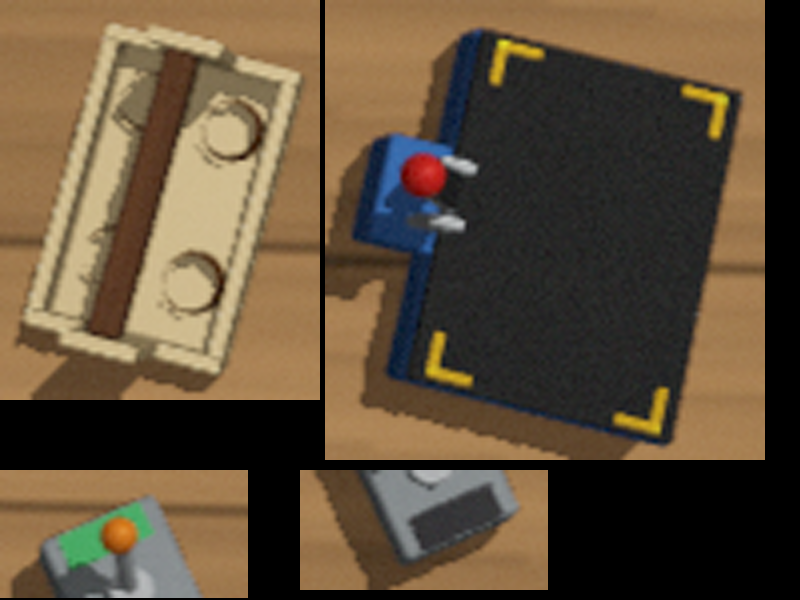

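```bash
cat > h.py <<'E'
import numpy as np, cv2
from scipy.spatial.transform import Rotation as Rn
from workcell import readout, camera, get_calibration, order, bot
def unproj(c,uv,z):
    R=np.array(c["R"]);t=np.array(c["t"])
    d=R.T@np.array([(uv[0]-c["cx"])/c["fx"],(uv[1]-c["cy"])/c["fy"],1]); o=-R.T@t
    return o+d*(z-o[2])/d[2]
def fit2(local,world): # rigid 2D; returns yaw, pos, residual mm
    L=np.array(local);W=np.array(world)[:,:2]; l=L-L.mean(0);w=W-W.mean(0)
    a=np.arctan2((l[:,0]*w[:,1]-l[:,1]*w[:,0]).sum(),(l*w).sum())
    M=np.array([[np.cos(a),-np.sin(a)],[np.sin(a),np.cos(a)]]); p=W.mean(0)-M@L.mean(0)
    return a,p,(W-(L@M.T+p))*1e3
def proj(c,X):
    q=np.array(c["R"])@X+c["t"]; return np.array([c["fx"]*q[0]/q[2]+c["cx"],c["fy"]*q[1]/q[2]+c["cy"]])
def totool(P,zdir=None): # world vector from TCP to P, in tool axes, mm
    o=readout.get_obs(); return Rn.from_quat(o["tool_rot"]).inv().apply(np.array(P)-o["eef_pos"])*1e3
E
python3 - <<'E'
from h import *
np.set_printoptions(precision=4,suppress=True)
c=get_calibration("top")
def px(p,X,Y,x0,y0): return ((p[0]-X+.5)/4-.5+x0,(p[1]-Y+.5)/4-.5+y0)
sh=[unproj(c,px(p,325,0,430,230),.045) for p in [(495,40),(728,93),(660,433),(427,377)]]
print("shaker",fit2([(.0935,.0635),(.0935,-.0635),(-.0935,-.0635),(-.0935,.0635)],sh))
rb=unproj(c,px((423,175),325,0,430,230),.143);print("clampball",rb)
to=[unproj(c,px(p,0,0,203,230),.036) for p in [(108,28),(300,75),(218,372),(28,325)]]
print("tote",fit2([(.085,.055),(.085,-.055),(-.085,-.055),(-.085,.055)],to))
print("bar",[unproj(c,px(p,0,0,203,230),.097) for p in [(180,56),(105,335)]])
sw=[unproj(c,px(p,*q),.045) for p,q in [((42,548),(0,470,340,200)),((150,497),(0,470,340,200)),((517,507),(300,470,340,232)),((410,560),(300,470,340,232))]]
print("sw",fit2([(.045,.035),(.045,-.035),(-.045,-.035),(-.045,.035)],sw))
print("ball",unproj(c,px((119,535),0,470,340,200),.0906))
for n,u,z in[("mug",(373,309),.075),("jar",(252,154),.085),("bowl",(480,173),.042),("red",(305,200),.09)]: print(n,unproj(c,u,z))
w=get_calibration("wrist"); R=Rn.from_quat(readout.get_obs()["tool_rot"]).as_matrix(); cc=-w["R"].T@w["t"]
print("wristcam in tool",R.T@(cc-readout.get_obs()["eef_pos"]), w["R"]@R, w["fx"],w["cx"],w["cy"])
E
```

```text
shaker (np.float64(-0.21262422927321933), array([ 0.4522, -0.2709]), array([[ 0.1576,  1.1286],
       [ 0.5237, -1.5759],
       [-0.4135,  0.0391],
       [-0.2679,  0.4081]]))
clampball [ 0.4773 -0.1614  0.143 ]
tote (np.float64(-0.22480424353687192), array([0.4599, 0.2715]), array([[-1.6283, -0.0318],
       [-0.9454,  0.1428],
       [ 2.0426,  1.4275],
       [ 0.5312, -1.5384]]))
bar [array([0.5323, 0.2554, 0.097 ]), array([0.3879, 0.2881, 0.097 ])]
sw (np.float64(0.4659076702638419), array([ 0.5736, -0.008 ]), array([[-1.2448, -2.9493],
       [-2.9271,  0.4188],
       [ 1.5575,  3.4114],
       [ 2.6144, -0.8809]]))
ball [0.5973 0.0023 0.0906]
mug [ 0.4026 -0.009   0.075 ]
jar [0.7275 0.2557 0.085 ]
bowl [ 0.7077 -0.2478  0.042 ]
red [0.6285 0.1388 0.09  ]
wristcam in tool [ 0.0707  0.0011 -0.07  ] [[-0.0005  1.     -0.0004]
 [-0.961  -0.0006 -0.2767]
 [-0.2767  0.0002  0.961 ]] 353.0046116509189 315.86502290185894 241.88235152802636
```

```bash
cat >> h.py <<'E'
np.set_printoptions(precision=4,suppress=True)
def plan(P,yaw,name=""):
    """shift mm / rotvec to TCP at P, tool straight down with tool y at world angle yaw"""
    o=readout.get_obs(); R0=Rn.from_quat(o["tool_rot"])
    y=np.array([np.cos(yaw),np.sin(yaw),0]);z=np.array([0,0,-1.]);x=np.cross(y,z)
    R1=Rn.from_matrix(np.column_stack([x,y,z]))
    print(name,R0.inv().apply(np.array(P)-o["eef_pos"])*1e3,(R0.inv()*R1).as_rotvec())
SW=np.array([.5745,-.0085]);SWY=.466
SH=np.array([.4522,-.2709]);SHY=-.2126
TO=np.array([.460,.2716]);TOY=-.2235
def loc(p,a,l): c,s=np.cos(a),np.sin(a); return np.array([p[0]+c*l[0]-s*l[1],p[1]+s*l[0]+c*l[1],l[2]])
E
python3 - <<'E'
from h import *
print(bot.tips_ahead)
plan(loc(SW,SWY,(.068,0,.25)),SWY,"above"); plan(loc(SW,SWY,(.068,0,.154)),SWY,"down")
E
```

```text
0.0726
above [-593.6425 -272.2737   53.5953] [-0.0018  0.0007  0.774 ]
down [-593.6457 -272.0898  149.5952] [-0.0018  0.0007  0.774 ]
```

Call:
{"op": "send_rows", "data": {
  "moves": [
    [[-20,-9,2],[0,0,0.03],0],
    [[-50,-23,5],[0,0,0.1],0],
    [[-85,-39,8],[0,0,0.2],0],
    [[-594,-272,54],[0,0,0.774],0],
    [[-594,-272,54],[0,0,0.774],0],
    [[-594,-272,54],[0,0,0.774],0],
    [[-594,-272,54],[0,0,0.774],0],
    [[-594,-272,54],[0,0,0.774],0],
    [[-594,-272,54],[0,0,0.774],0],
    [[-594,-272,54],[0,0,0.774],0],
    [[-594,-272,54],[0,0,0.774],0],
    [[-594,-272,54],[0,0,0.774],0]
  ]
}}

```text
clock: 1.1
eef_pos: [0.5018, 0.1486, 0.2642]
tool_rot: [0.525, 0.851, -0.001, -0.0]
ft_force: [1.0, 0.5, 0.1]
grip_width: 0.0002
```

Run:
```python
from h import *
plan(loc(SW,SWY,(.068,0,.25)),SWY,"above"); plan(loc(SW,SWY,(.068,0,.154)),SWY,"down");plan(loc(SW,SWY,(.002,0,.154)),SWY,"push")
```

```text
above [-172.9485   62.4814   14.2902] [-0.002   0.001  -0.0003]
down [-172.8501   62.6715  110.2899] [-0.002   0.001  -0.0003]
push [-172.8696   -3.3284  110.4206] [-0.002   0.001  -0.0003]
```

Call:
{"op": "send_rows", "data": {
  "moves": [
    [[-173,62,10],[-0.002,0.001,0],0],
    [[-173,62,10],[-0.002,0.001,0],0],
    [[-173,62,14],[-0.002,0.001,0],0],
    [[-173,62,14],[-0.002,0.001,0],0],
    [[-173,62,14],[-0.002,0.001,0],0],
    [[-173,62,50],[-0.002,0.001,0],0],
    [[-173,62,85],[-0.002,0.001,0],0],
    [[-173,62,105],[-0.002,0.001,0],0],
    [[-173,62,110],[-0.002,0.001,0],0],
    [[-173,62,110],[-0.002,0.001,0],0]
  ]
}}

```text
clock: 1.93
eef_pos: [0.6331, 0.0215, 0.1516]
tool_rot: [0.525, 0.851, -0.002, -0.002]
ft_force: [0.3, 0.4, 0.6]
grip_width: 0.0
```

Run:
```python
from h import *
plan(loc(SW,SWY,(.068,0,.154)),SWY,"down");plan(loc(SW,SWY,(.002,0,.154)),SWY,"push")
im=camera("wrist"); c=get_calibration("wrist"); print(readout.get_obs()["clock"])
P=loc(SW,SWY,(.025,0,.0906)); print("pred ball",proj(c,P)); cv2.imwrite("pics/w1.png",im[:,:,::-1])
```

```text
down [-0.475   2.1524 -2.4603] [-0.0053 -0.0024 -0.0004]
push [ -0.4995 -63.8466  -2.1073] [-0.0053 -0.0024 -0.0004]
1.9833
pred ball [214.5391 317.7334]
```

View pics/w1.png

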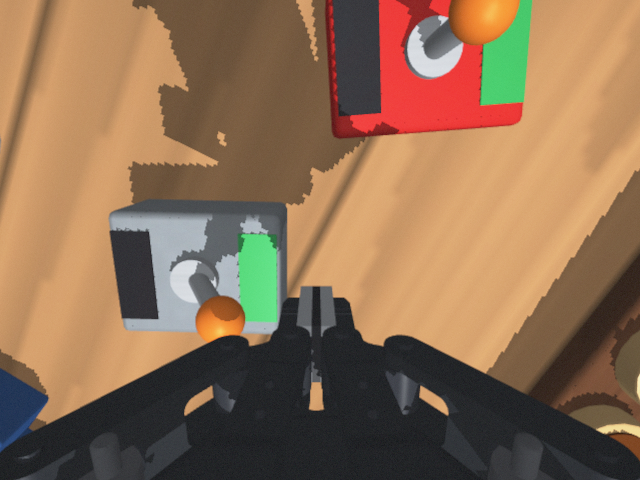

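The wrist view shows the grey box with its ball at (220,318), against a prediction of (214,318), and the closed fingers clear on the green side. Next I push the toggle over.

Call:
{"op": "send_rows", "data": {
  "moves": [
    [[0,-10,-1],[0,0,0],0],
    [[0,-20,-1],[0,0,0],0],
    [[0,-28,-1],[0,0,0],0],
    [[0,-36,-1],[0,0,0],0],
    [[0,-44,-1],[0,0,0],0],
    [[0,-52,-1],[0,0,0],0],
    [[0,-59,-1],[0,0,0],0],
    [[0,-62,-1],[0,0,0],0],
    [[0,-62,-1],[0,0,0],0],
    [[0,-40,-5],[0,0,0],0],
    [[0,-10,-40],[0,0,0],0],
    [[0,0,-70],[0,0,0],0]
  ]
}}

```text
clock: 2.98
eef_pos: [0.6347, 0.0225, 0.2215]
tool_rot: [0.525, 0.851, -0.002, -0.003]
ft_force: [1.7, 0.3, 0.5]
grip_width: 0.0002
```

Run:
```python
from h import *
im=camera("wrist"); c=get_calibration("wrist"); print(readout.get_obs()["clock"],readout.get_obs()["ft_force"])
for s in(1,-1): print("pred",proj(c,loc(SW,SWY,(.025*s,0,.0906))))
h=cv2.cvtColor(im,cv2.COLOR_RGB2HSV); m=((h[...,0]>7)&(h[...,0]<18)&(h[...,1]>215)&(h[...,2]>120)).astype(np.uint8)
n,l,st,ce=cv2.connectedComponentsWithStats(m)
print([(st[i,4],ce[i]) for i in range(1,n) if st[i,4]>100])
T=camera("top");cv2.imwrite("pics/w2.png",im[:,:,::-1])
P=loc(TO,TOY,(0,0,.30)); plan(P,TOY+np.pi/2,"tote above")
```

```text
3.0333 [5.2823 0.8763 6.1277]
pred [236.7788 256.5386]
pred [156.6986 256.7317]
[]
tote above [302.5349 -47.4449 -72.0388] [ 0.0074  0.0083 -0.8801]
```

Run:
```python
import cv2
im=cv2.imread("pics/w2.png")
for p in [(237,257),(157,257),(165,257)]: print(p,im[p[1],p[0],::-1])
w1=cv2.imread("pics/w1.png");print(w1[318,220,::-1])
```

```text
(237, 257) [170 179 186]
(157, 257) [220 113  42]
(165, 257) [223 119  44]
[168  90  38]
```

The ball pixel is now orange at the predicted OFF position (157,257) and grey at the ON position, so the toggle is off. I move on to the tote.

Call:
{"op": "send_rows", "data": {
  "moves": [
    [[20,-3,-15],[0,0,-0.05],85],
    [[55,-9,-35],[0.003,0.003,-0.15],85],
    [[303,-47,-72],[0.007,0.008,-0.88],85],
    [[303,-47,-72],[0.007,0.008,-0.88],85],
    [[303,-47,-72],[0.007,0.008,-0.88],85],
    [[303,-47,-72],[0.007,0.008,-0.88],85],
    [[303,-47,-72],[0.007,0.008,-0.88],85],
    [[303,-47,-72],[0.007,0.008,-0.88],85],
    [[303,-47,-72],[0.007,0.008,-0.88],85],
    [[303,-47,-72],[0.007,0.008,-0.88],85],
    [[303,-47,-72],[0.007,0.008,-0.88],85],
    [[303,-47,-72],[0.007,0.008,-0.88],85]
  ]
}}

```text
clock: 4.08
eef_pos: [0.4608, 0.2712, 0.2993]
tool_rot: [0.113, 0.994, -0.0, -0.0]
ft_force: [-1.0, 0.1, -0.1]
grip_width: 0.0849
```

Run:
```python
from h import *
im=camera("wrist"); c=get_calibration("wrist"); o=readout.get_obs(); print(o["clock"],o["eef_pos"],o["ft_force"])
P=loc(TO,TOY,(0,0,.25)); plan(P,TOY+np.pi/2,"tote above"); plan(loc(TO,TOY,(0,0,.142)),TOY+np.pi/2,"tote grasp")
for l in [(.077,0,.097),(-.077,0,.097),(.077,.009,.097),(-.077,.009,.097)]: q=proj(c,loc(TO,TOY,l));print(q);cv2.circle(im,tuple(int(round(v)) for v in q),3,(255,0,0),1)
for l in [(.085,.055,.036),(-.085,.055,.036),(.085,-.055,.036),(-.085,-.055,.036)]: q=proj(c,loc(TO,TOY,l));print(q);cv2.circle(im,tuple(int(round(v)) for v in q),3,(0,0,255),1)
cv2.imwrite("pics/w3.png",im[:,:,::-1])
```

```text
4.1333 [0.4609 0.2709 0.2993] [ 0.7654 -0.4784 -0.0443]
tote above [ 1.0551  0.4897 49.2882] [-0.0009 -0.0001 -0.0028]
tote grasp [  1.0436   0.5847 157.2882] [-0.0009 -0.0001 -0.0028]
[315.5332 318.3924]
[314.7845 129.6932]
[326.0474 318.3634]
[327.0242 129.6505]
[369.1377 296.486 ]
[376.4379 122.0647]
[262.1698 296.79  ]
[253.5513 122.4972]
```

View pics/w3.png

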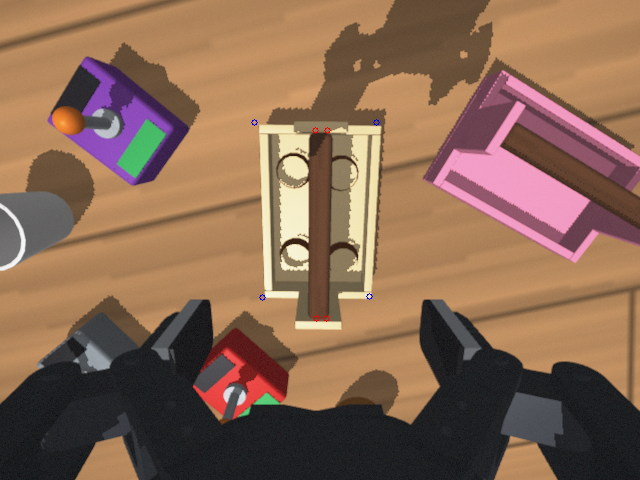

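The markers show the bar about 4 px (3–3.5 mm) to the right of my estimate and parallel to the jaws' normal. All four cakes are in the tote. I correct by +3.5 mm, descend and grip.

Call:
{"op": "send_rows", "data": {
  "moves": [
    [[-1,3.6,20],[0,0,0],60],
    [[-1,3.6,55],[0,0,0],60],
    [[-1,3.6,90],[0,0,0],60],
    [[-1,3.6,120],[0,0,0],60],
    [[-1,3.6,142],[0,0,0],60],
    [[-1,3.6,153],[0,0,0],60],
    [[-1,3.6,157],[0,0,0],60],
    [[-1,3.6,157],[0,0,0],40],
    [[-1,3.6,157],[0,0,0],30],
    [[-1,3.6,157],[0,0,0],24],
    [[-1,3.6,157],[0,0,0],21]
  ]
}}

```text
clock: 5.05
eef_pos: [0.4637, 0.2743, 0.1437]
tool_rot: [0.113, 0.994, 0.0, 0.001]
ft_force: [0.3, 0.5, -0.3]
grip_width: 0.0212
```

Run:
```python
from h import *
im=camera("wrist"); c=get_calibration("wrist"); o=readout.get_obs(); print(o["clock"],o["eef_pos"],o["ft_force"],o["grip_width"])
plan([*o["eef_pos"][:2],.142],TOY+np.pi/2)
cv2.imwrite("pics/w4.png",im[:,:,::-1])
```

```text
5.1 [0.4634 0.2744 0.1436] [-0.2408 -0.3838 -0.3172] 0.021104925572772243
 [ 0.0027 -0.0014  1.5562] [ 0.0009  0.0017 -0.0031]
```

View pics/w4.png

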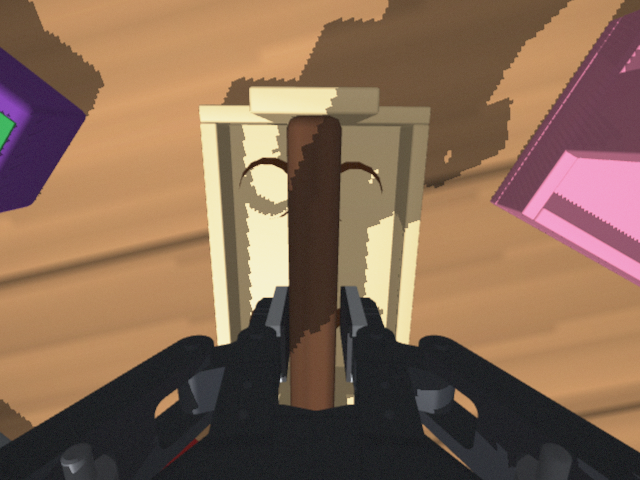

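The bar sits centred between the pads (289–338 px against pads at 287/342). I close and lift gently.

Call:
{"op": "send_rows", "data": {
  "moves": [
    [[0,0,1],[0,0,0],16],
    [[0,0,1],[0,0,0],10],
    [[0,0,1],[0,0,0],5],
    [[0,0,1],[0,0,0],5],
    [[0,0,1],[0,0,0],5],
    [[0,0,0],[0,0,0],5],
    [[0,0,-3],[0,0,0],5],
    [[0,0,-8],[0,0,0],5],
    [[0,0,-14],[0,0,0],5],
    [[0,0,-20],[0,0,0],5],
    [[0,0,-24],[0,0,0],5],
    [[0,0,-25],[0,0,0],5]
  ]
}}

```text
clock: 6.1
eef_pos: [0.464, 0.2748, 0.1697]
tool_rot: [0.113, 0.994, 0.001, 0.002]
ft_force: [0.4, -0.3, -4.2]
grip_width: 0.0167
```

Run:
```python
from h import *
o=readout.get_obs(); print(o["eef_pos"],o["ft_force"],o["ft_torque"],o["grip_width"])
Z=.312
for f in (0,.5,1):
  p=TO*(1-f)+SH*f; plan([*p,Z],(TOY*(1-f)+SHY*f)+np.pi/2,f)
```

```text
[0.464  0.2748 0.1697] [ 0.3788 -0.3256 -4.1524] [ 0.003  -0.0437 -0.0239] 0.016730682681969734
0 [   2.7047   -3.6647 -142.2754] [ 0.0024  0.0032 -0.003 ]
0.5 [ -54.3971 -268.8645 -142.735 ] [ 0.0024  0.0033 -0.0084]
1 [-111.499  -534.0644 -143.1945] [ 0.0024  0.0033 -0.0139]
```

Call:
{"op": "send_rows", "data": {
  "moves": [
    [[0,0,-3],[0.001,0.001,0],5],
    [[0,0,-9],[0.002,0.002,0],5],
    [[0,0,-18],[0.002,0.003,0],5],
    [[0,0,-30],[0.002,0.003,0],5],
    [[0,0,-45],[0.002,0.003,0],5],
    [[0,0,-62],[0.002,0.003,0],5],
    [[0,0,-80],[0.002,0.003,0],5],
    [[0,0,-98],[0.002,0.003,0],5],
    [[0,0,-114],[0.002,0.003,0],5],
    [[0,0,-128],[0.002,0.003,0],5],
    [[0,0,-137],[0.002,0.003,0],5],
    [[0,0,-142],[0.002,0.003,0],5]
  ]
}}

```text
clock: 7.1
eef_pos: [0.4639, 0.2748, 0.3138]
tool_rot: [0.113, 0.994, 0.001, 0.001]
ft_force: [0.7, 0.6, -4.3]
grip_width: 0.0171
```

Run:
```python
from h import *
o=readout.get_obs(); print(o["eef_pos"],o["ft_force"],o["ft_torque"],o["grip_width"])
off=np.array([.002,0]) 
plan(loc(SH,SHY,(.002,0,.315)),SHY+np.pi/2)
```

```text
[0.4639 0.2748 0.3138] [ 0.6831  0.6307 -4.3358] [-0.053  -0.019  -0.0166] 0.017079663695344662
 [-113.195  -534.309    -2.2563] [ 0.0024  0.0023 -0.0139]
```

Call:
{"op": "send_rows", "data": {
  "moves": [
    [[-0.6,-3,0],[0.001,0.001,0],5],
    [[-2.3,-11,0],[0.002,0.002,-0.001],5],
    [[-5.3,-25,0],[0.002,0.002,-0.002],5],
    [[-9.5,-45,-1],[0.002,0.002,-0.003],5],
    [[-14.6,-69,-1],[0.002,0.002,-0.003],5],
    [[-20.1,-95,-1],[0.002,0.002,-0.004],5],
    [[-25.7,-121,-1],[0.002,0.002,-0.004],5],
    [[-30.5,-144,-1],[0.002,0.002,-0.005],5],
    [[-34.1,-161,-1],[0.002,0.002,-0.005],5],
    [[-36.3,-171,-1],[0.002,0.002,-0.005],5],
    [[-37.3,-176,-1],[0.002,0.002,-0.005],5],
    [[-37.7,-178,-1],[0.002,0.002,-0.005],5]
  ]
}}

```text
clock: 8.1
eef_pos: [0.4602, 0.0918, 0.3141]
tool_rot: [0.111, 0.994, 0.0, -0.0]
ft_force: [-1.0, -0.8, -4.1]
grip_width: 0.0169
```

Call:
{"op": "send_rows", "data": {
  "moves": [
    [[-0.6,-3,0],[0,0,0],5],
    [[-2.3,-11,0],[0,0,-0.001],5],
    [[-5.3,-25,0],[0,0,-0.002],5],
    [[-9.5,-45,-1],[0,0,-0.003],5],
    [[-14.6,-69,-1],[0,0,-0.003],5],
    [[-20.1,-95,-1],[0,0,-0.004],5],
    [[-25.7,-121,-1],[0,0,-0.004],5],
    [[-30.5,-144,-1],[0,0,-0.005],5],
    [[-34.1,-161,-1],[0,0,-0.005],5],
    [[-36.3,-171,-1],[0,0,-0.005],5],
    [[-37.3,-176,-1],[0,0,-0.005],5],
    [[-37.7,-178,-1],[0,0,-0.005],5]
  ]
}}

```text
clock: 9.1
eef_pos: [0.4577, -0.0904, 0.3149]
tool_rot: [0.109, 0.994, 0.0, -0.0]
ft_force: [-0.0, -0.3, -4.3]
grip_width: 0.0171
```

Run:
```python
from h import *
o=readout.get_obs(); print(o["eef_pos"],o["ft_force"],o["ft_torque"],o["grip_width"])
plan(loc(SH,SHY,(.002,0,.315)),SHY+np.pi/2)
```

```text
[ 0.4577 -0.0904  0.3149] [-0.0036 -0.2869 -4.2541] [ 0.0416 -0.0466 -0.0132] 0.017135848480917225
 [ -35.7774 -177.3854   -0.2585] [ 0.0005 -0.0009 -0.0059]
```

Call:
{"op": "send_rows", "data": {
  "moves": [
    [[-0.6,-3,0],[0,0,0],5],
    [[-2.3,-11,0],[0,0,-0.001],5],
    [[-5.3,-25,0],[0,0,-0.002],5],
    [[-9.5,-45,0],[0,0,-0.003],5],
    [[-14.6,-69,0],[0,0,-0.003],5],
    [[-20.1,-95,0],[0,0,-0.004],5],
    [[-25.7,-121,0],[0,0,-0.004],5],
    [[-30,-144,0],[0,0,-0.005],5],
    [[-33,-161,0],[0,0,-0.006],5],
    [[-35,-171,0],[0,0,-0.006],5],
    [[-35.6,-176,0],[0,0,-0.006],5],
    [[-35.8,-177.4,0],[0,0,-0.006],5]
  ]
}}

```text
clock: 10.1
eef_pos: [0.4542, -0.2716, 0.3145]
tool_rot: [0.106, 0.994, 0.001, -0.001]
ft_force: [0.2, 0.3, -4.0]
grip_width: 0.0169
```

Run:
```python
from h import *
im=camera("wrist"); c=get_calibration("wrist"); o=readout.get_obs(); print(o["clock"],o["eef_pos"],o["ft_force"],o["grip_width"])
plan(loc(SH,SHY,(.002,0,.192)),SHY+np.pi/2)
cv2.imwrite("pics/w5.png",im[:,:,::-1])
```

```text
10.15 [ 0.4542 -0.2712  0.3146] [-0.0691 -0.1614 -4.7036] 0.017255721984647403
 [ -0.1393  -0.2512 122.557 ] [ 0.001  -0.0014  0.0004]
```

View pics/w5.png

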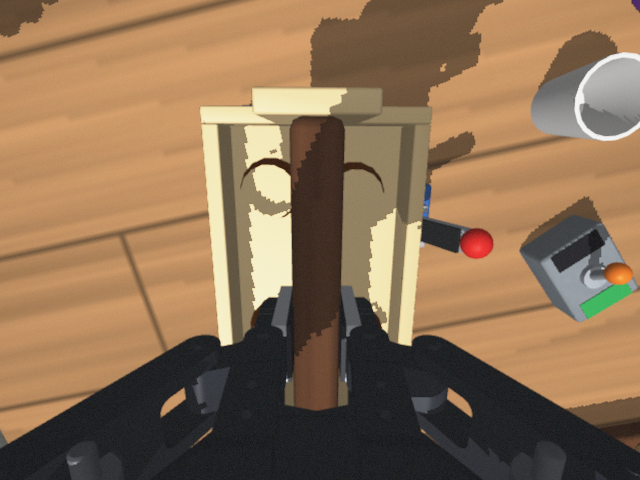

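Run:
```python
from h import *
c=get_calibration("wrist")
for s in(1,0,-1): print(s,proj(c,loc(SW,SWY,(.052*np.sin(.5*s),0,.045+.052*np.cos(.5*s)))))
print(proj(c,loc(SW,SWY,(0,0,.045))), proj(c,loc(SW,SWY,(.03,0,.045))),proj(c,loc(SW,SWY,(-.03,0,.045))))
print("tip",proj(c,loc(SH,SHY,(0,.1127,.1434))))
for n in("top","scene"):
    c=get_calibration(n)
    for s in(1,0,-1): print(n,s,proj(c,loc(SW,SWY,(.052*np.sin(.5*s),0,.045+.052*np.cos(.5*s)))))
im=cv2.imread("pics/w2.png")[180:340,80:320]; cv2.imwrite("pics/c2.png",cv2.resize(im,None,fx=2,fy=2))
T=camera("top")[...,::-1];S=camera("scene")[...,::-1]
a=cv2.resize(T[195:270,330:420],(360,300),interpolation=2);b=cv2.resize(S[205:280,235:325],(360,300),interpolation=2)
C=np.zeros((620,722,3),np.uint8);C[:300,:360]=a;C[:300,362:]=b;C[300:620,:480]=cv2.resize(im,None,fx=2,fy=2);cv2.imwrite("pics/c6.png",C[:600])
```

```text
1 [637.9653 312.5478]
0 [632.148  296.1061]
-1 [613.7892 273.0497]
[588.5664 274.7331] [601.7846 295.5798] [574.8701 253.1322]
tip [472.3745 240.9092]
top 1 [369.1645 216.092 ]
top 0 [374.6752 226.231 ]
top -1 [379.6035 237.2971]
scene 1 [269.7173 233.988 ]
scene 0 [273.18   224.0213]
scene -1 [276.9437 217.878 ]
```

View pics/c6.png

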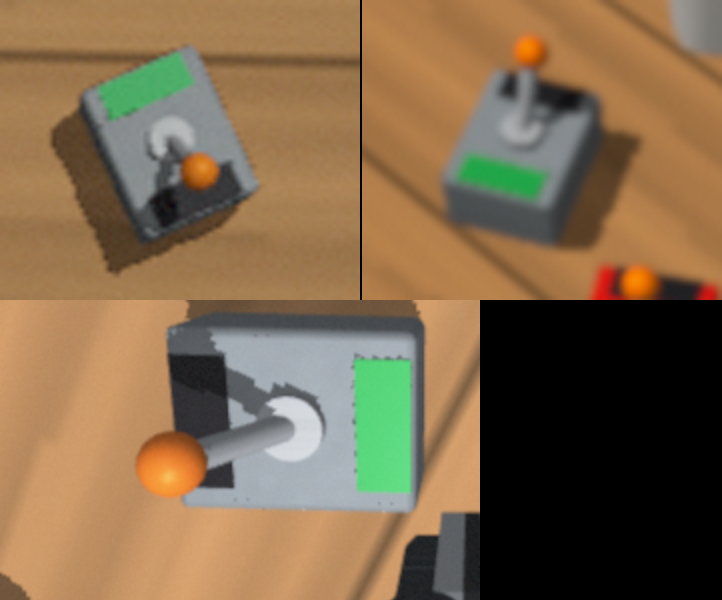

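The toggle is confirmed OFF: the top, scene and wrist views all show the ball over the black stripe. The wrist view shows the tote hanging level in the grip and the red ball at (477,244), against a prediction of (472,241). Now I lower the tote.

Run:
```python
from h import *
c=get_calibration("wrist"); o=readout.get_obs()
b=o["eef_pos"]-[0,0,.1427]
for l in [(-.085,0,.098),(-.085,.055,.036),(-.085,-.055,.036)]:
    print(l,proj(c,loc(b[:2],SHY,l)+[0,0,b[2]]),proj(c,loc(b[:2],SHY,(l[0]-.003,l[1],l[2]))+[0,0,b[2]]))
```

```text
(-0.085, 0, 0.098) [312.2774  90.6004] [312.2574  79.7615]
(-0.085, 0.055, 0.036) [430.3378 108.7149] [430.9159 101.8843]
(-0.085, -0.055, 0.036) [196.2568 108.4818] [195.6627 101.6423]
```

Call:
{"op": "send_rows", "data": {
  "moves": [
    [[0,2,4],[0,0,0],5],
    [[0,2,12],[0,0,0],5],
    [[0,2,24],[0,0,0],5],
    [[0,2,39],[0,0,0],5],
    [[0,2,55],[0,0,0],5],
    [[0,2,71],[0,0,0],5],
    [[0,2,86],[0,0,0],5],
    [[0,2,98],[0,0,0],5],
    [[0,2,107],[0,0,0],5],
    [[0,2,112],[0,0,0],5],
    [[0,2,114],[0,0,0],5],
    [[0,2,114],[0,0,0],5]
  ]
}}

```text
clock: 11.25
eef_pos: [0.4546, -0.2681, 0.2005]
tool_rot: [0.105, 0.994, 0.001, -0.001]
ft_force: [0.1, -0.2, -3.6]
grip_width: 0.0168
```

Run:
```python
from h import *
o=readout.get_obs();print(o["eef_pos"],o["ft_force"])
plan(loc(SH,SHY,(.002,.002,.189)),SHY+np.pi/2)
im=camera("wrist"); cv2.imwrite("pics/w6.png",im[:,:,::-1])
c=get_calibration("wrist")
for n,l in [("mark",(-.0935,.0635,.045)),("mark",(-.0935,-.0635,.045))]: print(n,proj(c,loc(SH,SHY,l)))
```

```text
[ 0.4546 -0.2681  0.2005] [ 0.0997 -0.1586 -3.6456]
 [-0.2633 -1.3069 11.472 ] [ 0.0013 -0.0016  0.0018]
mark [415.1458  96.8921]
mark [202.0034  96.6149]
```

View pics/w6.png

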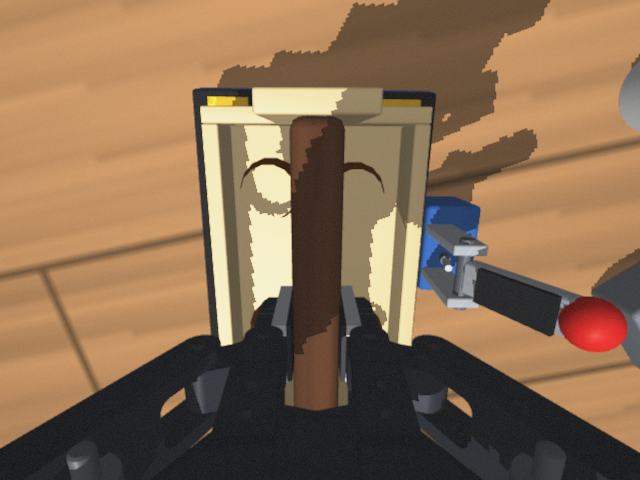

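The tote hangs square over the deck. The far marks are visible at (228,101) and (402,102), centred on u≈314. The tote's centre is about 1.6 mm too far to +y, so I correct that and set it down.

Call:
{"op": "send_rows", "data": {
  "moves": [
    [[0.7,-1.7,1],[0.001,-0.001,0.002],5],
    [[0.7,-1.7,3],[0.001,-0.001,0.002],5],
    [[0.7,-1.7,5],[0.001,-0.001,0.002],5],
    [[0.7,-1.7,7],[0.001,-0.001,0.002],5],
    [[0.7,-1.7,9],[0.001,-0.001,0.002],5],
    [[0.7,-1.7,10.5],[0.001,-0.001,0.002],5],
    [[0.7,-1.7,11.5],[0.001,-0.001,0.002],5],
    [[0.7,-1.7,12],[0.001,-0.001,0.002],5],
    [[0.7,-1.7,12],[0.001,-0.001,0.002],5]
  ]
}}

```text
clock: 12.05
eef_pos: [0.4538, -0.2697, 0.1889]
tool_rot: [0.106, 0.994, 0.0, 0.0]
ft_force: [-0.6, 0.3, -4.1]
grip_width: 0.0173
```

Call:
{"op": "send_rows", "data": {
  "moves": [
    [[0,0,0.5],[0,0,0],5],
    [[0,0,1],[0,0,0],5],
    [[0,0,1.5],[0,0,0],5],
    [[0,0,2],[0,0,0],5],
    [[0,0,2],[0,0,0],5]
  ]
}}

```text
clock: 12.47
eef_pos: [0.4537, -0.2701, 0.1883]
tool_rot: [0.106, 0.994, -0.0, 0.001]
ft_force: [-3.7, -0.1, 5.7]
grip_width: 0.0168
```

Contact is made (+5.7 N), so I release and rise.

Call:
{"op": "send_rows", "data": {
  "moves": [
    [[0,0,0],[0,0,0],12],
    [[0,0,0],[0,0,0],22],
    [[0,0,0],[0,0,0],32],
    [[0,0,0],[0,0,0],40],
    [[0,0,0],[0,0,0],44],
    [[0,0,-5],[0,0,0],44],
    [[0,0,-20],[0,0,0],44],
    [[0,0,-50],[0,0,0],44],
    [[0,0,-85],[0,0,0],44],
    [[0,0,-110],[0,0,0],44],
    [[0,0,-125],[0,0,0],44],
    [[0,0,-125],[0,0,0],44]
  ]
}}

```text
clock: 13.47
eef_pos: [0.4552, -0.2708, 0.3181]
tool_rot: [0.106, 0.994, -0.002, 0.005]
ft_force: [0.6, -1.5, -0.2]
grip_width: 0.0438
```

Run:
```python
from h import *
o=readout.get_obs();print(o["clock"],o["eef_pos"],o["ft_force"],o["grip_width"])
im=camera("wrist"); T=camera("top")
C=np.zeros((600,640,3),np.uint8); C[:360]=im[:360,:,::-1]; C[360:,:320]=cv2.resize(T[225:345,420:580,::-1],(320,240),interpolation=2); cv2.imwrite("pics/w7.png",C)
plan(loc(SH,SHY,(0,.165,.31)),SHY+np.pi/2,"lever above");
```

```text
13.4667 [ 0.4552 -0.2708  0.3181] [ 0.596  -1.5032 -0.2407] 0.04379835624435647
lever above [  1.522  163.8411   3.5654] [-0.0013  0.0029 -0.0006]
```

View pics/w7.png

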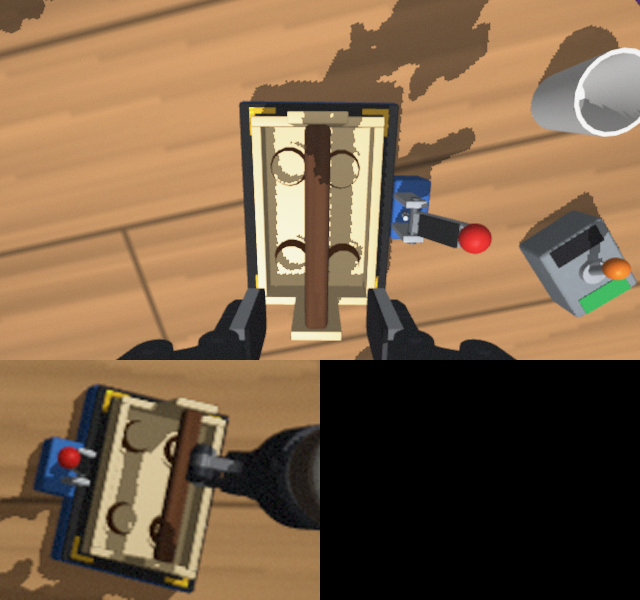

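The tote stands square inside the four marks with all four cakes. The red ball is at (476,238), still open. Now I go to the outer side of the lever with the fingers closed.

Call:
{"op": "send_rows", "data": {
  "moves": [
    [[0,15,0],[0,0.003,0],20],
    [[1,45,0],[0,0.003,0],5],
    [[1,85,0],[0,0.003,0],0],
    [[1,120,0],[0,0.003,0],0],
    [[1,148,0],[0,0.003,0],0],
    [[1.5,164,5],[0,0.003,0],0],
    [[1.5,164,20],[0,0.003,0],0],
    [[1.5,164,50],[0,0.003,0],0],
    [[1.5,164,80],[0,0.003,0],0],
    [[1.5,164,103],[0,0.003,0],0],
    [[1.5,164,113],[0,0.003,0],0],
    [[1.5,164,113],[0,0.003,0],0]
  ]
}}

```text
clock: 14.57
eef_pos: [0.4848, -0.109, 0.1967]
tool_rot: [0.106, 0.994, -0.0, -0.004]
ft_force: [-0.1, -0.2, -0.3]
grip_width: 0.0
```

Run:
```python
from h import *
o=readout.get_obs();print(o["clock"],o["eef_pos"],o["ft_force"],o["grip_width"])
for y in(.165,.13,.098):plan(loc(SH,SHY,(0,y,.201)),SHY+np.pi/2,y)
```

```text
14.5667 [ 0.4848 -0.109   0.1967] [-0.092  -0.1815 -0.3288] 4.7393368027857076e-05
0.165 [-2.2949 -0.0864 -4.3139] [-0.0012 -0.0087 -0.0006]
0.13 [ -2.3145 -35.0863  -4.2714] [-0.0012 -0.0087 -0.0006]
0.098 [ -2.3324 -67.0863  -4.2326] [-0.0012 -0.0087 -0.0006]
```

Call:
{"op": "send_rows", "data": {
  "moves": [
    [[-2.3,-10,-4],[0,-0.008,0],0],
    [[-2.3,-18,-4],[0,-0.008,0],0],
    [[-2.3,-25,-4],[0,-0.008,0],0],
    [[-2.3,-31,-4],[0,-0.008,0],0],
    [[-2.3,-37,-4],[0,-0.008,0],0],
    [[-2.3,-43,-4],[0,-0.008,0],0],
    [[-2.3,-49,-4],[0,-0.008,0],0],
    [[-2.3,-55,-4],[0,-0.008,0],0],
    [[-2.3,-61,-4],[0,-0.008,0],0],
    [[-2.3,-66,-4],[0,-0.008,0],0],
    [[-2.3,-69,-4],[0,-0.008,0],0],
    [[-2.3,-70,-4],[0,-0.008,0],0]
  ]
}}

```text
clock: 15.57
eef_pos: [0.472, -0.1786, 0.2006]
tool_rot: [0.107, 0.994, -0.001, -0.001]
ft_force: [0.3, -0.1, -0.1]
grip_width: 0.0
```

Call:
{"op": "send_rows", "data": {
  "moves": [
    [[0,0,0],[0,0,0],0],
    [[0,10,0],[0,0,0],0],
    [[0,35,-10],[0,0,0],0],
    [[0,60,-40],[0,0,0],0],
    [[0,60,-80],[0,0,0],0],
    [[0,30,-110],[0,0,0],0],
    [[0,0,-120],[0,0,0],0],
    [[0,0,-120],[0,0,0],0]
  ]
}}

```text
clock: 16.23
eef_pos: [0.4732, -0.1812, 0.3246]
tool_rot: [0.108, 0.994, -0.003, 0.003]
ft_force: [0.0, 0.4, 0.2]
grip_width: -0.0001
```

Run:
```python
from h import *
o=readout.get_obs();print(o["clock"],o["eef_pos"],o["ft_force"],o["grip_width"])
im=camera("wrist"); c=get_calibration("wrist")
for a in(-.5,0,1.57): print(a,proj(c,loc(SH,SHY,(0,.083-.062*np.sin(a),.089+.062*np.cos(a)))))
h=im.astype(int); m=((h[...,0]>110)&(h[...,1]<50)&(h[...,2]<50)).astype(np.uint8)
n,l,st,ce=cv2.connectedComponentsWithStats(m); print([(st[i,4],ce[i]) for i in range(1,n) if st[i,4]>60])
T=camera("top")
C=np.zeros((600,640,3),np.uint8); C[:360]=im[:360,:,::-1]; C[360:,:320]=cv2.resize(T[225:345,420:580,::-1],(320,240),interpolation=2); cv2.imwrite("pics/w8.png",C)
plan(loc(SW,SWY,(-.068,0,.25)),SWY,"above"); plan(loc(SW,SWY,(-.068,0,.154)),SWY,"down")
```

```text
16.2333 [ 0.4732 -0.1812  0.3246] [0.0349 0.4444 0.2479] -0.00010933967099723513
-0.5 [340.6999 238.4618]
0 [299.6279 241.4971]
1.57 [232.4575 222.1398]
[(np.int32(247), array([236.1984, 218.7126])), (np.int32(1044), array([603.7011, 289.9167]))]
above [-10.7533 145.0085  70.8791] [-0.0008  0.0006  0.8897]
down [-10.74   145.1002 166.879 ] [-0.0008  0.0006  0.8897]
```

View pics/w8.png

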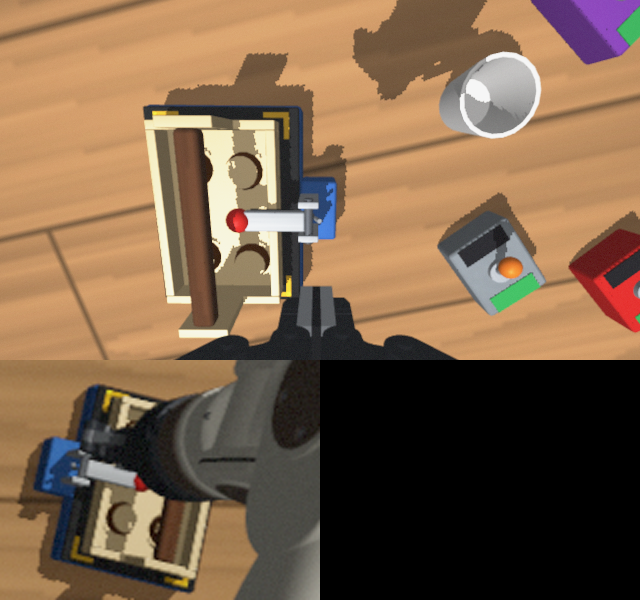

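The lever is snapped down on the rim: the ball is at (236,219), against (232,222) predicted for level. Tote and cakes are in place. Next I go to the OFF side of the toggle.

Call:
{"op": "send_rows", "data": {
  "moves": [
    [[-2,25,0],[0,0,0.08],0],
    [[-5,60,10],[0,0,0.19],0],
    [[-8,95,20],[0,0,0.31],0],
    [[-10,125,35],[0,0,0.43],0],
    [[-11,145,50],[0,0,0.55],0],
    [[-11,145,65],[0,0,0.67],0],
    [[-11,145,71],[0,0,0.79],0],
    [[-11,145,71],[0,0,0.89],0],
    [[-11,145,71],[0,0,0.89],0],
    [[-11,145,71],[0,0,0.89],0]
  ]
}}

```text
clock: 17.17
eef_pos: [0.5133, -0.0378, 0.2488]
tool_rot: [0.523, 0.852, -0.001, -0.001]
ft_force: [0.6, 0.3, -0.6]
grip_width: 0.0004
```

Run:
```python
from h import *
plan(loc(SW,SWY,(-.068,0,.154)),SWY,"down"); plan(loc(SW,SWY,(-.002,0,.154)),SWY,"push")
```

```text
down [-1.3379  0.0459 94.7755] [-0.0024 -0.0007  0.0039]
push [-1.5924 66.0452 94.618 ] [-0.0024 -0.0007  0.0039]
```

Call:
{"op": "send_rows", "data": {
  "moves": [
    [[-1,0,25],[0,0,0],0],
    [[-1,0,55],[0,0,0],0],
    [[-1,0,80],[0,0,0],0],
    [[-1,0,93],[0,0,0],0],
    [[-1,0,94],[0,0,0],0],
    [[-1,10,94],[0,0,0],0],
    [[-1,20,94],[0,0,0],0],
    [[-1,28,94],[0,0,0],0],
    [[-1,36,94],[0,0,0],0],
    [[-1,44,94],[0,0,0],0],
    [[-1,52,94],[0,0,0],0],
    [[-1,59,94],[0,0,0],0]
  ]
}}

```text
clock: 18.17
eef_pos: [0.5683, -0.0113, 0.1558]
tool_rot: [0.523, 0.852, 0.0, 0.0]
ft_force: [-0.4, 0.7, -1.2]
grip_width: -0.0006
```

Call:
{"op": "send_rows", "data": {
  "moves": [
    [[0,7,0],[0,0,0],0],
    [[0,8,0],[0,0,0],0],
    [[0,8,0],[0,0,0],0],
    [[0,-15,-5],[0,0,0],0],
    [[0,-45,-30],[0,0,0],0],
    [[0,-65,-70],[0,0,0],0],
    [[0,-75,-110],[0,0,0],0],
    [[0,-75,-130],[0,0,0],0],
    [[0,-75,-130],[0,0,0],0]
  ]
}}

```text
clock: 18.92
eef_pos: [0.503, -0.0461, 0.2919]
tool_rot: [0.523, 0.852, 0.003, 0.005]
ft_force: [0.9, -0.3, -0.4]
grip_width: -0.0001
```

Run:
```python
from h import *
o=readout.get_obs();print(o["clock"],o["eef_pos"],o["ft_force"])
im=camera("wrist"); c=get_calibration("wrist"); T=camera("top"); S=camera("scene")
for n,I,c in(("wrist",im,c),("scene",S,get_calibration("scene")),("top",T,get_calibration("top"))):
  for s in(1,-1):
    q=proj(c,loc(SW,SWY,(.025*s,0,.0906))); u,v=np.round(q).astype(int); print(n,s,q,I[v,u] if 0<=v<480 and 0<=u<640 else None)
C=np.zeros((600,800,3),np.uint8); C[:480,:640]=S[...,::-1]; C[360:600,400:800]=cv2.resize(im[:384,:,::-1],(400,240)); cv2.imwrite("pics/f.png",C)
```

```text
18.9167 [ 0.503  -0.0461  0.2919] [ 0.8982 -0.2745 -0.3988]
wrist 1 [448.4125 232.6753] [245 158  67]
wrist -1 [385.0243 232.5824] [175 185 192]
scene 1 [269.708  234.0208] [218 102   0]
scene -1 [276.9545 217.8658] [171 121  71]
top 1 [369.1485 216.0651] [190 106  31]
top -1 [379.6164 237.3289] [116 120 121]
```

View pics/f.png

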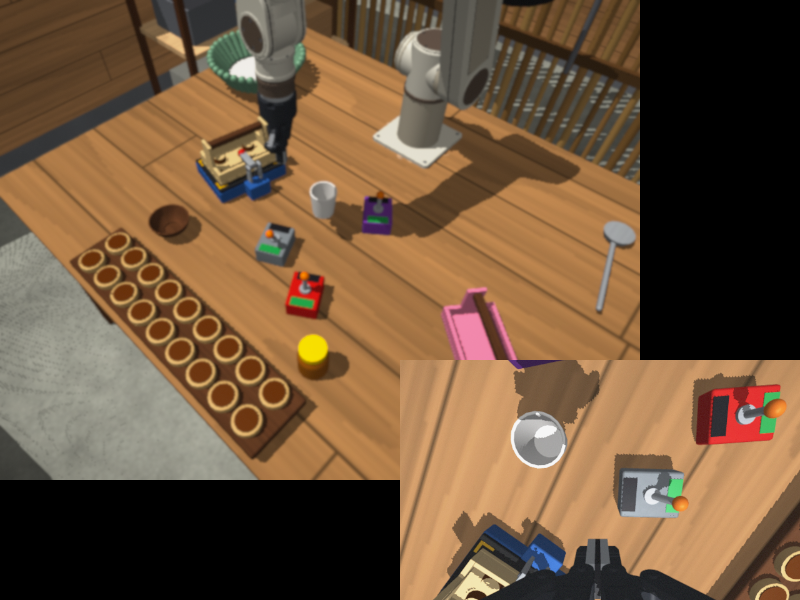

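The toggle is ON in all three views, with the orange ball over the green stripe. The clamp is down, the tote is on the deck, the mug, jar and bowl are unmoved, and the arm is clear. I hand in.

```bash
python3 -c "
from workcell import order; print(order.job_done())"
```

```text
the job is handed in; nothing more can be done
None
```

The job is done and handed in at about 19 s of the 64 s. In order, I flipped the mains toggle off, then carried the wooden tote level to the deck and set it down inside the yellow marks. I then pushed the hold-down lever over until it snapped onto the rim, and flipped the toggle on again.

**Last checks:**
- **Toggle:** before the carry the ball stood over the black stripe. After the final push it stands over the green stripe in the wrist, scene and top views.
- **Tote:** after release it stood square inside the four marks, with all four cakes in it. It touched down gently, at about 6 N.
- **Clamp:** the red ball sits within about 5 px of the level, clamped position.
- **Bystanders:** the mug, jar and bowl look unmoved in the scene picture. I did not measure their positions again.
- **Arm:** the gripper is empty and clear of everything.

**Disagreement:** positions from the wrist camera and the top camera differed by about 4 px, roughly 3 mm, sideways. I allowed for this when gripping and placing the tote, and no check failed.

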